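Uncover the vial-tray dryer and load it

TASK

Load the tray dryer: take the keyhole-hung aluminium cover off the two screws in front of its bay (lift it, slide it sideways until it stops with the screw heads in the wide openings, pull it off, without forcing it) and stand it upright on its foot on the flat aluminium sheet, letting go of it. Then slide the loaded tray by its handle along the bench into the bay until it is fully home against the back, with its three jars still standing in it, and leave everything else on the bench undisturbed.

Things in the scene. Friction and masses are not known exactly. Their poses are not given: they have to be found in the camera images.
- machine: White box-shaped tray dryer fixed on the bench, 260 wide, 200 deep, 155 tall (167 at the rear of its top). Origin: on the bench, at the centre of the bay's mouth, in the plane of the front face. -x points out of the front, +x into the bay, y along the front face, z up.
- bay_back (a point): Centre of the foot of the bay's solid back wall, 130 inside the mouth; same axes as the dryer. The bay has the bench as its floor and is 118 wide (y -59 to +59), 85 high, 130 deep.
- strip_mid (a point): Point on the dryer's front face above the bay, 118 high, middle of the width. A steel strip here carries two shoulder screws 104 apart: necks 6 thick, round heads 22 across reaching 29 out of the face. The strip is set sideways differently each time: one screw lies 48 to 78 to -y of this point, the other 26 to 56 to +y. They do not give when pushed.
- cover: Aluminium cover hung before the bay: plate 190 wide (y), 125 tall, 5 thick, with a foot flange reaching 60 forward at the bottom on which it can stand. About 0.4 kg. Origin: bottom centre of the plate's back face; z up, front to -x. Hung, its axes are parallel to the dryer's, its back face is 14 before the dryer's face, its foot 12 above the bench.
- cover_keyholes (a point): Middle of the plate's width, 101 up, on the cover's back face; same axes. Two keyholes: slots 16 high (heights 93 to 109, lower than a screw head) running from y = -85 to -24 and 19 to 80, each ending at its +y end in an opening 28 wide and 29 high (heights 82 to 111) centred at y = -38 and +66. The cover hangs with the slots' upper edges on the screw necks.
- cover_rib (a point): Rib on the back of the cover, middle of the width. To free the cover: lift it until it stops, about 10 (6 is the least); slide it, lifted, along its own -y until this rib meets a stop pin on the strip, a way of 10 to 40 that differs each time: only there (within 3) do the openings lie over the heads; then pull it straight out along -x by 35 or more.
- cover_grip (a point): Centre of the cover's handle, a black upright fin 16 thick (y), 38 tall, standing 75 out of the cover's back plane along -x (free length 70, heights 62 to 100 on the cover). This point is 50 in front of the back face, 81 above the foot's underside, in the middle of the width; same axes as the cover. Grip it from above across its 16 mm thickness.
- cover_foot (a point): Centre of the underside of the cover's foot, 30 in front of the back plane, same axes as the cover.
- sheet: Flat aluminium sheet fixed on the bench, 200 (x) by 240 (y), 3 thick; origin at the centre of its underside. The cover is to stand on it, facing any way.
- tray_center (a point): Centre of the steel tray, a box 130 long (x), 110 wide (y), 30 tall with six pockets, 15 above its underside; it stands flat on the bench with three jars standing in it (about 0.45 kg in all). Its +x end goes first into the bay, the handle is at its -x end. Home in the bay: its axes parallel to the machine's, this point 65 inside the mouth, its handle end flush with the front face.
- tray_grip (a point): Point in the tray's handle, a black upright fin 16 thick (y), 100 long (x), heights 9 to 45, standing out of the tray's -x end. This point is 28 above the bench, 145 from the tray's centre along -x, 80 from the tray's end and 20 from the fin's outer end; same axes as the tray.
- jar_a: Amber jar with white cap standing in the pocket nearest the handle on the tray's +y side, 33 across, 55 tall, 50 g; origin at the centre of its underside, z up.
- jar_b: Amber jar with white cap standing in the middle pocket on the tray's -y side, 33 across, 55 tall, 50 g; origin at the centre of its underside, z up.
- jar_c: Amber jar with white cap standing in the pocket at the tray's +x end on its +y side, 33 across, 55 tall, 50 g; origin at the centre of its underside, z up.
- bottle_mid (a point): White plastic bottle, 64 across, 120 tall, at the far side. To be left alone. Point near the underside at its middle.
- amber_jar_mid (a point): Amber jar with black cap, 60 across, 80 tall, at the far side. To be left alone. Point near the underside at its middle.
- tub_mid (a point): Glass tub with red lid, 110 across, 110 tall, at the left. To be left alone. Point near the underside at its middle.
- core_mid (a point): Clear core tube lying down, 44 thick, 130 long, far left. To be left alone. Point near the underside at its middle.
- spatula_mid (a point): Spatula, 150 long, lying beyond the tray handle, to the left. To be left alone. Point near the underside at its middle.
- beaker_mid (a point): White beaker, 70 across, 90 tall, behind the dryer at the far side. To be left alone. Point near the underside at its middle.
Mind the look-alikes: they are no part of the job. Leave any green or yellow look-alike of the jar_b alone.

How it is judged:
On the way, in this order (a step that is already met when the one before it is completed fails the run):
1. the cover is off its screws, its handle clear in front of the dryer (x of cover_grip in the frame of machine below -0.11 m), for 0.1 s.
2. the cover stands upright on the sheet and is let go (x of cover_foot in the frame of sheet between -0.1 and 0.1 m and y of cover_foot in the frame of sheet between -0.12 and 0.12 m and z of cover_foot in the frame of sheet between -0.003 and 0.009 m and angle between cover_foot's own z axis and vertical below 0.1 rad and contact force between cover and the fingers below 0.1 N and linear speed of cover below 0.02 m/s), for 0.2 s.
At the end, for the whole second after the job is handed in: The cover stands upright (within 0.1 rad) and still on the sheet, the centre of its foot over the sheet; the tray lies flat in the bay within 5 mm of fully home, with all three jars upright in their tray (x of cover_foot in the frame of sheet between -0.1 and 0.1 m and y of cover_foot in the frame of sheet between -0.12 and 0.12 m and z of cover_foot in the frame of sheet between -0.003 and 0.009 m and angle between cover_foot's own z axis and vertical below 0.1 rad and linear speed of cover below 0.02 m/s and x of tray_center in the frame of machine between 0.06 and 0.068 m and y of tray_center in the frame of machine between -0.007 and 0.007 m and height (world z) of tray_center below 0.018 m and angle between each of jar_a, jar_b, jar_c's own z axis and vertical below 0.2 rad and horizontal distance between each of jar_a, jar_b, jar_c and tray_center below 0.062 m and height (world z) of each of jar_a, jar_b, jar_c below 0.012 m); the robot touches nothing.
It fails at once if the cover is forced against the dryer or its screws (over 35 N) (contact force between cover and machine above 35 N).
It fails at once if a bystander is moved by more than 30 mm (distance of any of bottle_mid, amber_jar_mid, tub_mid, core_mid, spatula_mid, beaker_mid from where it was at the start of the episode above 0.03 m).
It also fails if it takes over 64 s, if anything falls off the work surface, if the arm or the gripper's body presses on something with over 40 N, if the wrist force passes 120 N, or if a joint passes its speed limit or range.

ROBOT

A 6-joint arm with a two-finger parallel gripper is mounted at the origin on the work surface. World frame = base frame: x ahead of the robot, y to its left, z up, the work surface at z = 0. Lengths are in m, angles in rad, forces in N, time in s.
With the tool pointing down it reaches from about 0.325 to 0.75 m from the base axis. Payload 7.6 kg.
Tool frame: the origin (TCP) lies on the centre line of the jaws, within the pads' length; the fingertips stand 25 mm ahead of it and the grasp point (between the pads) lies 6 mm ahead of it (r.tip_reach is the distance from the TCP to the fingertips, in m); z points along the fingers, y is the line along which they close (so a half turn about z gives the same grasp; the last joint's range is limited). The gripper opens to 85 mm and grips with 20 to 120 N. Pads are 22 mm wide; open, the fingers measure 114 mm over their backs; the gripper's body (76 mm by 85 mm) begins 54 mm behind the grasp point. The pads swing forward as they close: fully open they stand 13 mm farther back than shut.
Start: joints at [-1.181, 0.052, 1.401, -0, 1.689, -0.07], TCP at [0.233, -0.47, 0.256] pointing down, gripper open.
Joint ranges: [-2.9, 2.9], [-0.91, 2.17], [0.12, 2.37], [-1.06, 4.2], [0.26, 2.73], [-2.93, 2.93]. Speed limits (rad/s): [2.57, 2.57, 3.01, 3.14, 3.14, 3.14].

INTERFACE

Orientations are given as a unit quaternion [w, x, y, z].
In Python, from bench import r gives the robot as it stands.
- The arm moves only by the tool apply_moves, never from a script. Its argument "commands" is a list that holds one entry, the list of rows, each a list of 7 numbers: the shift along the tool's x, y, z scaled (see below), then the turn, a rotation vector about the tool's x, y, z scaled (see below), then the opening, from -1 (shut) to 1 (fully open). In form: [[[x, y, z, wx, wy, wz, claw], ...]]. A call has 1 to 20 rows; each row is the pose to reach, as a shift and turn from the pose commanded when the call began, along the tool's axes at that moment, turning the shorter way round; what a row does not reach only later rows make up. The controller multiplies each number of a shift by 0.1 m and each number of a turn by pi rad. A row lasts 1/12 s, in which the tool goes at most 41.7 mm and 7.16 degrees, less where a joint would pass 70% of its speed; a pose out of reach is approached as far as the arm can. A call with a number of a shift or a turn outside -1 to 1 is refused whole. A call with a gripper value outside its range is refused whole. The fingers move at their own pace and stop on an object; "squeeze" is the grip in N (left out, the last holds). Time passes only in rows, so rows that repeat a pose let the fingers close. It gives the time, the measured TCP pose, the force, the opening and the grip force at its end, in the units of the state.
- r.read_state(): the state, without advancing time (a new reading comes with each control period).
- r.snapshot(name): name is "scene" or "top" or "wrist"; returns the picture (384x512x3 uint8, red, green, blue); there is no depth.
- r.camera_params(name): a dict with "fov_y" (degrees; the focal length in pixels is half the picture's height over the tangent of half this angle, whatever the lens; pixels are square), "cx", "cy" (the principal point, pixels), "R" (3x3) and "t" (3): a world point X has camera coordinates R X + t. Camera axes: x right, y down, z forward; pixel columns grow to the right and rows downward; lengths in m; the calibration is good to about 2 mm. A picture is of the moment at which its call begins: read the wrist's pose just before it. camera_params takes no time and is no camera call; for the wrist camera it gives the pose at the moment of the call.
- r.hand_in(): hands the job in; it is judged then, once.
Trained networks look in the newest picture that a camera, given by its name, has taken for a name from the list of things; names that differ only in an ending like _2 or _b are one class to them, and where a whole thing is asked for, a point or a joint stands for the part that bears it (a point fixed in the world has none). Each returns a list of dicts, best first, with "score" (0 to 1); they miss things now and then, are a little off and sometimes report something else, mostly with a low value. They report only what shows in the picture. A call takes as long as a camera call. They do not tell look-alikes from the thing itself.
- r.cut_out(target, camera): "pixels" (384x512 bool, what is visible of it) and "bbox" ([left, top, width, height] in pixels, round what is visible of it).
- r.landmark_of(target, camera): "xy" ([column, row] in pixels: a listed point, or the origin of a listed thing).
The state is a dict: "clock": time; "joints": joint angles; "qd": joint speeds; "joint_efforts": joint torques, N m; "position": TCP position; "orientation": TCP orientation; "contact_force": force on the tool from outside, world axes, zero at the start; "ft_torque": the same for the moment, N m; "width": opening from 0.0 (shut) to 1.0 (fully open); "grasp_force": force on a finger pad.
Only numpy, scipy, OpenCV 4.12 (cv2) and the standard library are available. Lean on these libraries where they do the work, as an engineer would, in place of code of your own. Each camera call takes 0.05 s, during which the arm holds its last target. There are 200 camera calls.

## Working session

There is one attempt and no reset: what is moved stays moved. The work goes in short steps, Python scripts to look and compute and a tool call to move; the robot and the scene stay as the last step left them, time stands still between calls to the robot, and variables do not carry over. Pictures are saved under pics/ and viewed, at most 10 in all, crops included, and the job is handed in when it is done.

Besides the shell and the picture viewer there is one more tool, called after "Request:" by a JSON object that holds its "op" and its "data", one argument or row to a line. apply_moves: Moves the arm, as the interface text tells. Its arguments: {"type":"object","properties":{"commands":{"type":"array","items":{"type":"array","items":{"type":"array","items":{"type":"number"}}}},"squeeze":{"type":"number"}},"required":["commands"]}

```bash
mkdir -p pics
cat > h.py <<'E'
import numpy as np, cv2
from bench import r
from scipy.spatial.transform import Rotation as Rn
def snap(c,fn=None):
    im=r.snapshot(c)
    if fn: cv2.imwrite('pics/'+fn,cv2.cvtColor(im,cv2.COLOR_RGB2BGR))
    return im
def ray(c,uv,p=None):
    p=p or r.camera_params(c); f=192/np.tan(np.radians(p['fov_y'])/2)
    R=np.array(p['R']);t=np.array(p['t'])
    d=R.T@np.array([(uv[0]-p['cx'])/f,(uv[1]-p['cy'])/f,1.]); return -R.T@t,d
def onz(c,uv,z,p=None):
    o,d=ray(c,uv,p); return o+d*(z-o[2])/d[2]
def proj(c,X,p=None):
    p=p or r.camera_params(c); f=192/np.tan(np.radians(p['fov_y'])/2)
    q=np.array(p['R'])@np.array(X)+np.array(p['t']); return np.array([p['cx'],p['cy']])+f*q[:2]/q[2]
def tri(rs):
    A=np.zeros((3,3));b=np.zeros(3)
    for o,d in rs:
        d=d/np.linalg.norm(d);M=np.eye(3)-np.outer(d,d);A+=M;b+=M@o
    return np.linalg.solve(A,b)
def st():
    s=r.read_state();return s
E
python3 - <<'E'
from h import *
np.set_printoptions(precision=3,suppress=True)
a=snap('scene');b=snap('top')
cv2.imwrite('pics/a.png',cv2.cvtColor(a,cv2.COLOR_RGB2BGR));cv2.imwrite('pics/b.png',cv2.cvtColor(b,cv2.COLOR_RGB2BGR))
Z={'machine':0,'bay_back':0,'strip_mid':.118,'cover':.012,'cover_keyholes':.113,'cover_grip':.093,'cover_foot':.012,'sheet':0,'tray_center':.015,'tray_grip':.028,'jar_a':.003,'jar_b':.003,'jar_c':.003,'bottle_mid':0,'amber_jar_mid':0,'tub_mid':0,'core_mid':0,'spatula_mid':0,'beaker_mid':0}
for n,z in Z.items():
    for c in ('scene','top'):
        for l in r.landmark_of(n,c)[:3]:
            print(n,c,round(l['score'],2),np.round(l['xy']),onz(c,l['xy'],z))
s=st();print(s)
for c in ('scene','top','wrist'):print(c,r.camera_params(c))
E
```

```text
machine scene 0.94 [170. 201.] [ 0.546 -0.15   0.   ]
machine scene 0.23 [177. 171.] [ 0.375 -0.196  0.   ]
machine top 0.55 [352. 204.] [ 0.526 -0.139  0.   ]
bay_back scene 0.19 [387. 250.] [0.623 0.503 0.   ]
bay_back top 0.66 [338. 196.] [ 0.549 -0.099  0.   ]
bay_back top 0.59 [201. 244.] [0.396 0.302 0.   ]
strip_mid scene 0.9 [171. 165.] [ 0.524 -0.14   0.118]
strip_mid scene 0.29 [242. 216.] [0.714 0.132 0.118]
strip_mid top 0.95 [361. 198.] [ 0.523 -0.141  0.118]
cover scene 0.65 [176. 194.] [ 0.521 -0.139  0.012]
cover top 0.75 [353. 201.] [ 0.534 -0.139  0.012]
cover_keyholes scene 0.92 [176. 166.] [ 0.52  -0.127  0.113]
cover_keyholes scene 0.34 [267. 272.] [0.89  0.236 0.113]
cover_keyholes scene 0.23 [337. 254.] [0.799 0.377 0.113]
cover_keyholes top 0.56 [358. 193.] [ 0.539 -0.136  0.113]
cover_grip scene 0.87 [190. 173.] [ 0.517 -0.086  0.093]
cover_grip top 0.71 [337. 194.] [ 0.537 -0.082  0.093]
cover_foot scene 0.79 [190. 200.] [ 0.541 -0.086  0.012]
cover_foot scene 0.18 [337. 256.] [0.691 0.377 0.012]
cover_foot top 0.59 [341. 201.] [ 0.532 -0.104  0.012]
sheet s
[... 2690 characters left out ...]
9991880819207186}
scene {'fov_y': 46.5575516006195, 'cx': 256.2201324092061, 'cy': 191.2996444957859, 'R': array([[-0.241,  0.97 , -0.013],
       [ 0.551,  0.126, -0.825],
       [-0.799, -0.206, -0.565]]), 't': array([ 0.01 , -0.252,  1.788])}
top {'fov_y': 42.52033999995824, 'cx': 256.6071551437558, 'cy': 185.1586740355757, 'R': array([[ 0.025, -1.   , -0.008],
       [-0.981, -0.023, -0.194],
       [ 0.194,  0.013, -0.981]]), 't': array([0.13 , 0.569, 1.362])}
wrist {'fov_y': 61.21023467261139, 'cx': 256.21625379436136, 'cy': 189.50428200798322, 'R': array([[ 0.444, -0.896,  0.   ],
       [-0.852, -0.422,  0.309],
       [-0.277, -0.138, -0.951]]), 't': array([-0.526, -0.04 ,  0.381])}
```

View pics/a.png

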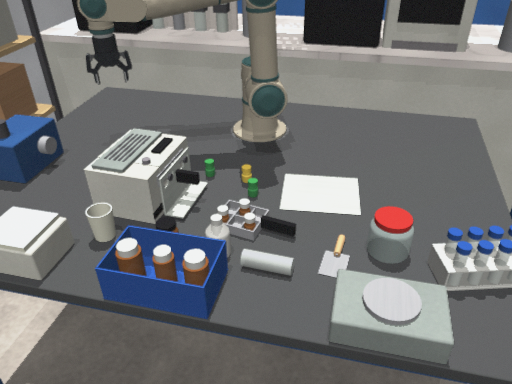

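View pics/b.png

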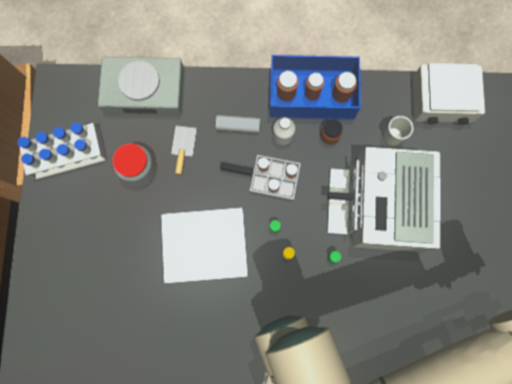

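The scene camera shows the dryer at about (145,175), its cover handle at (190,175), the tray at (240,218) and the sheet at (321,194). The top view matches, with the dryer front facing world +y. The green and yellow caps at (275,226), (289,253) and (335,257) in the top view are look-alikes. The task's jars are the three white-capped ones in the tray. I'm moving above the cover handle for a close look.

Request:
{"op": "apply_moves", "data": {
  "commands": [
    [[0,0,-0.3,0,0,-0.354,1],[0,0,-0.3,0,0,-0.354,1],[0,0,-0.3,0,0,-0.354,1],[0,0,-0.3,0,0,-0.354,1],[0,0,-0.3,0,0,-0.354,1],[0,0,-0.3,0,0,-0.354,1],[0,0,-0.3,0,0,-0.354,1],[0,0,-0.3,0,0,-0.354,1],[0,0,-0.3,0,0,-0.354,1],[0,0,-0.3,0,0,-0.354,1]]
  ]
}}

```text
clock: 2.83
position: [0.233, -0.4705, 0.2863]
orientation: [0.0, 0.705, 0.709, -0.0]
contact_force: [-0.1, -0.4, -0.0]
width: 1.0
grasp_force: 0.0
```

Request:
{"op": "apply_moves", "data": {
  "commands": [
    [[0.975,0.74,0,0,0,0,1],[0.975,0.74,0,0,0,0,1],[0.975,0.74,0,0,0,0,1],[0.975,0.74,0,0,0,0,1]]
  ]
}}

```text
clock: 3.17
position: [0.31, -0.3689, 0.2868]
orientation: [0.0, 0.706, 0.708, 0.001]
contact_force: [0.2, -0.0, 0.1]
width: 1.002
grasp_force: 0.0
```

Request:
{"op": "apply_moves", "data": {
  "commands": [
    [[0.975,0.74,0,0,0,0,1],[0.975,0.74,0,0,0,0,1],[0.975,0.74,0,0,0,0,1],[0.975,0.74,0,0,0,0,1]]
  ]
}}

```text
clock: 3.5
position: [0.3837, -0.271, 0.2866]
orientation: [0.0, 0.706, 0.708, 0.001]
contact_force: [-0.7, 0.3, -0.6]
width: 1.0
grasp_force: 0.0
```

Request:
{"op": "apply_moves", "data": {
  "commands": [
    [[0.975,0.74,0,0,0,0,1],[0.975,0.74,0,0,0,0,1],[0.975,0.74,0,0,0,0,1],[0.975,0.74,0,0,0,0,1]]
  ]
}}

```text
clock: 3.83
position: [0.4572, -0.1734, 0.2861]
orientation: [-0.0, 0.706, 0.708, 0.001]
contact_force: [-0.1, -0.0, -0.2]
width: 1.001
grasp_force: 0.0
```

Request:
{"op": "apply_moves", "data": {
  "commands": [
    [[0.975,0.74,0,0,0,0,1],[0.975,0.74,0,0,0,0,1],[0.975,0.74,0,0,0,0,1],[0.975,0.74,0,0,0,0,1],[0.975,0.74,0,0,0,0,1],[0.975,0.74,0,0,0,0,1]]
  ]
}}

```text
clock: 4.33
position: [0.5284, -0.0808, 0.2861]
orientation: [-0.0, 0.707, 0.707, -0.0]
contact_force: [0.1, 0.3, -0.7]
width: 0.999
grasp_force: 0.0
```

Run:
```python
from h import *
np.set_printoptions(precision=4,suppress=True)
s=st();print(s['clock'],s['position'],s['orientation'],s['contact_force'])
p=r.camera_params('wrist');snap('wrist','c.png')
import pickle;pickle.dump(p,open('pc.pkl','wb'))
for n,z in {'machine':0,'strip_mid':.118,'cover':.012,'cover_keyholes':.113,'cover_grip':.093,'cover_foot':.012,'cover_rib':.05}.items():
    for l in r.landmark_of(n,'wrist')[:2]: print(n,round(l['score'],2),np.round(l['xy'],1),onz('wrist',l['xy'],z,p))
for n in ('cover','machine'):
  for l in r.cut_out(n,'wrist')[:1]: print(n,l['score'],l['bbox'])
```

```text
4.3333 [ 0.5284 -0.0808  0.2861] [-0.      0.7074  0.7068 -0.0004] [ 0.0801  0.2817 -0.672 ]
machine 0.57 [262.6 165.7] [ 0.5378 -0.1021  0.    ]
strip_mid 0.75 [258.  238.5] [ 0.5314 -0.146   0.118 ]
cover 0.91 [257.  184.9] [ 0.5306 -0.1241  0.012 ]
cover_keyholes 0.86 [259.4 222.5] [ 0.5328 -0.1312  0.113 ]
cover_grip 0.72 [261.2 168.5] [ 0.5346 -0.082   0.093 ]
cover_foot 0.74 [264.3 165.1] [ 0.5397 -0.0984  0.012 ]
cover_foot 0.56 [332.4  41.3] [0.6141 0.0423 0.012 ]
cover_rib 0.81 [255.9 228. ] [ 0.5293 -0.1663  0.05  ]
cover_rib 0.4 [332.5  42.7] [0.6061 0.0367 0.05  ]
cover 0.96 [154.6, 137.0, 212.7, 103.8]
machine 0.55 [112.7, 195.4, 292.4, 177.4]
```

View pics/c.png

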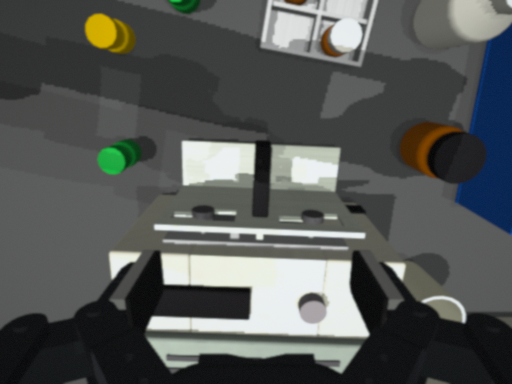

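The wrist picture shows the cover foot's front edge running (182,141)–(340,148), the black fin at columns 255–270 and rows 140–215, and the plate top from (155,227) to (364,236). The cover is turned about 2.5°. I'll refine that from the pixels.

Run:
```python
from h import *
import pickle
np.set_printoptions(precision=4,suppress=True)
p=pickle.load(open('pc.pkl','rb'))
im=cv2.imread('pics/c.png');g=cv2.cvtColor(im,cv2.COLOR_BGR2GRAY).astype(float)
# foot front edge: dark->light going down ; plate top front edge
def edge(cols,r0,r1,sgn):
    out=[]
    for c in cols:
        d=sgn*np.diff(g[r0:r1,c]);k=d.argmax();out.append((c+0.5,r0+k+1))
    return np.array(out)
def line(pts,z,n):
    W=np.array([onz('wrist',q,z,p)[:2] for q in pts]);c=np.polyfit(W[:,0],W[:,1],1)
    res=abs(W[:,1]-np.polyval(c,W[:,0]));k=res<np.median(res)*3+1e-4;c=np.polyfit(W[k,0],W[k,1],1)
    print(n,'slope deg',np.degrees(np.arctan(c[0])),'y at .53',np.polyval(c,.53),'xrange')
    return c
cols=[c for c in range(190,335,4) if not 248<c<278]
line(edge(cols,132,158,1),.014,'footfront')
cols=list(range(165,358,5))
line(edge(cols,218,250,1),.137,'platetop')
for rr in (145,155,165,175,185,195,205):
    row=g[rr,235:290];k=np.where(row<70)[0]+235
    if len(k): a,b=k.min(),k.max()+1;print(rr,a,b,onz('wrist',(a,rr),.112,p)[:2],onz('wrist',(b,rr),.112,p)[:2],onz('wrist',((a+b)/2,rr),.112,p)[:2])
print('foot ends',onz('wrist',(182,141),.014,p),onz('wrist',(340,148),.014,p))
print('plate ends',onz('wrist',(155,226),.137,p),onz('wrist',(364,235),.137,p))
```

```text
footfront slope deg -2.661514423262543 y at .53 -0.07146396107441953 xrange
platetop slope deg -2.5955398214423027 y at .53 -0.12648140154775037 xrange
145 256 271 [ 0.5295 -0.0551] [ 0.5431 -0.0551] [ 0.5363 -0.0551]
155 256 271 [ 0.5295 -0.0644] [ 0.5432 -0.0644] [ 0.5364 -0.0644]
165 255 270 [ 0.5286 -0.0738] [ 0.5424 -0.0738] [ 0.5355 -0.0738]
175 254 270 [ 0.5276 -0.0834] [ 0.5426 -0.0834] [ 0.5351 -0.0834]
185 254 270 [ 0.5276 -0.0932] [ 0.5427 -0.0932] [ 0.5351 -0.0932]
195 253 270 [ 0.5266 -0.1031] [ 0.5428 -0.1031] [ 0.5347 -0.1031]
205 252 269 [ 0.5256 -0.1133] [ 0.542  -0.1133] [ 0.5338 -0.1133]
foot ends [ 0.4401 -0.068   0.014 ] [ 0.6315 -0.0766  0.014 ]
plate ends [ 0.4385 -0.124   0.137 ] [ 0.6276 -0.133   0.137 ]
```

Request:
{"op": "apply_moves", "data": {
  "commands": [
    [[-0.012,0.066,0.95,0,0,0.0146,1],[-0.012,0.066,0.95,0,0,0.0146,1],[-0.012,0.066,0.95,0,0,0.0146,1],[-0.012,0.066,0.95,0,0,0.0146,1],[-0.012,0.066,0.95,0,0,0.0146,1]]
  ]
}}

```text
clock: 5.25
position: [0.5354, -0.0814, 0.1924]
orientation: [0.0, 0.723, 0.691, 0.0]
contact_force: [0.8, 0.8, 0.6]
width: 1.001
grasp_force: 0.0
```

Run:
```python
from h import *
np.set_printoptions(precision=4,suppress=True)
s=st();print(s['clock'],s['position'],s['orientation'])
p=r.camera_params('wrist');im=snap('wrist','d.png');import pickle;pickle.dump(p,open('pd.pkl','wb'))
for n,z in {'cover_keyholes':.113,'cover_grip':.093}.items():
    for l in r.landmark_of(n,'wrist')[:2]: print(n,round(l['score'],2),np.round(l['xy'],1),onz('wrist',l['xy'],z,p))
```

```text
5.25 [ 0.5354 -0.0814  0.1924] [0.0001 0.7227 0.6912 0.    ]
cover_keyholes 0.88 [252.7 276.1] [ 0.5321 -0.1311  0.113 ]
cover_grip 0.82 [251.3 201.1] [ 0.5333 -0.0824  0.093 ]
```

View pics/d.png

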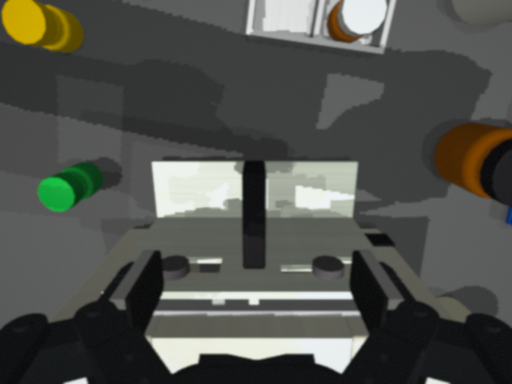

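The gripper is lined up with the cover: fin at column 254, foot edge level, screw heads at (176,265) and (328,265). Those heads put the slide at about 15–16 mm. I'm descending to grip.

Request:
{"op": "apply_moves", "data": {
  "commands": [
    [[0,-0.01,0.5,0,0,0,1],[0,-0.01,0.91,0,0,0,1],[0,-0.01,0.91,0,0,0,1],[0,-0.01,0.91,0,0,0,1],[0,-0.01,0.91,0,0,0,1]]
  ]
}}

```text
clock: 5.82
position: [0.5353, -0.0816, 0.1028]
orientation: [0.001, 0.723, 0.691, 0.001]
contact_force: [-0.5, 0.5, 0.3]
width: 1.001
grasp_force: 0.0
```

Request:
{"op": "apply_moves", "data": {
  "commands": [
    [[0,0,0,0,0,0,-1],[0,0,0,0,0,0,-1],[0,0,0,0,0,0,-1],[0,0,0,0,0,0,-1],[0,0,0,0,0,0,-1],[0,0,0,0,0,0,-1],[0,0,0,0,0,0,-1],[0,0,0,0,0,0,-1],[0,0,0,0,0,0,-1],[0,0,0,0,0,0,-1]]
  ],
  "squeeze": 80
}}

```text
clock: 6.65
position: [0.5345, -0.0811, 0.1008]
orientation: [0.0, 0.723, 0.691, 0.0]
contact_force: [1.4, 3.1, 3.5]
width: 0.175
grasp_force: 78.1
```

Request:
{"op": "apply_moves", "data": {
  "commands": [
    [[0,0,-0.02,0,0,0,-1],[0,0,-0.04,0,0,0,-1],[0,0,-0.06,0,0,0,-1],[0,0,-0.08,0,0,0,-1],[0,0,-0.08,0,0,0,-1],[0,0,-0.08,0,0,0,-1]]
  ]
}}

```text
clock: 7.15
position: [0.534, -0.0814, 0.1081]
orientation: [-0.0, 0.723, 0.691, -0.0]
contact_force: [-0.4, 0.8, -4.5]
width: 0.177
grasp_force: 77.9
```

Request:
{"op": "apply_moves", "data": {
  "commands": [
    [[0,-0.02,0,0,0,0,-1],[0,-0.04,0,0,0,0,-1],[0,-0.06,0,0,0,0,-1],[0,-0.08,0,0,0,0,-1],[0,-0.1,0,0,0,0,-1],[0,-0.1,0,0,0,0,-1],[0,-0.1,0,0,0,0,-1]]
  ]
}}

```text
clock: 7.73
position: [0.5241, -0.0809, 0.1083]
orientation: [0.0, 0.723, 0.691, 0.0]
contact_force: [0.6, -0.9, -4.8]
width: 0.18
grasp_force: 78.0
```

Run:
```python
from h import *
np.set_printoptions(precision=4,suppress=True)
s=st();print(s['clock'],s['position'],s['contact_force'],s['ft_torque'])
snap('wrist','e.png')
```

```text
7.7333 [ 0.5241 -0.0809  0.1083] [ 0.6189 -0.8906 -4.8424] [ 0.1223 -0.0092  0.0106]
```

View pics/e.png

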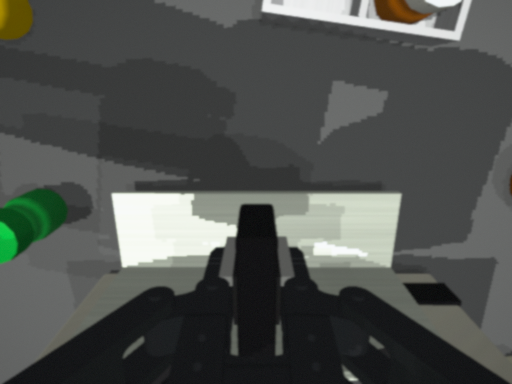

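The picture shows the fin held between the fingers at (255,290) and the cover free in the hand, with only its weight showing on the force reading. I'm creeping along to the stop pin.

Request:
{"op": "apply_moves", "data": {
  "commands": [
    [[0,-0.01,0,0,0,0,-1],[0,-0.02,0,0,0,0,-1],[0,-0.03,0,0,0,0,-1],[0,-0.03,0,0,0,0,-1]]
  ]
}}

```text
clock: 8.12
position: [0.521, -0.0807, 0.1082]
orientation: [-0.0, 0.723, 0.691, -0.0]
contact_force: [-0.2, -0.8, -5.0]
width: 0.173
grasp_force: 78.0
```

Request:
{"op": "apply_moves", "data": {
  "commands": [
    [[0,-0.01,0,0,0,0,-1],[0,-0.01,0,0,0,0,-1],[0,-0.01,0,0,0,0,-1]]
  ]
}}

```text
clock: 8.37
position: [0.5202, -0.0807, 0.1083]
orientation: [0.0, 0.723, 0.691, -0.0]
contact_force: [-0.2, -0.4, -5.0]
width: 0.177
grasp_force: 78.0
```

Request:
{"op": "apply_moves", "data": {
  "commands": [
    [[0,-0.01,0,0,0,0,-1],[0,-0.01,0,0,0,0,-1],[0,-0.01,0,0,0,0,-1]]
  ]
}}

```text
clock: 8.62
position: [0.5191, -0.0806, 0.1083]
orientation: [0.0, 0.723, 0.691, -0.0]
contact_force: [-0.5, -0.1, -3.9]
width: 0.174
grasp_force: 78.0
```

15 mm so far, still no contact.

Request:
{"op": "apply_moves", "data": {
  "commands": [
    [[0,-0.01,0,0,0,0,-1],[0,-0.01,0,0,0,0,-1],[0,-0.01,0,0,0,0,-1]]
  ]
}}

```text
clock: 8.87
position: [0.5182, -0.0806, 0.1083]
orientation: [0.0, 0.723, 0.691, -0.0]
contact_force: [0.2, -0.6, -3.8]
width: 0.178
grasp_force: 78.0
```

Request:
{"op": "apply_moves", "data": {
  "commands": [
    [[0,-0.01,0,0,0,0,-1],[0,-0.01,0,0,0,0,-1],[0,-0.01,0,0,0,0,-1]]
  ]
}}

```text
clock: 9.12
position: [0.5172, -0.0805, 0.1083]
orientation: [0.0, 0.723, 0.691, 0.0]
contact_force: [-0.0, 0.3, -4.7]
width: 0.176
grasp_force: 78.3
```

Request:
{"op": "apply_moves", "data": {
  "commands": [
    [[0,-0.007,0,0,0,0,-1],[0,-0.007,0,0,0,0,-1],[0,-0.007,0,0,0,0,-1]]
  ]
}}

```text
clock: 9.37
position: [0.5171, -0.0805, 0.1085]
orientation: [0.001, 0.723, 0.691, 0.001]
contact_force: [5.0, 0.1, -6.2]
width: 0.179
grasp_force: 78.0
```

Request:
{"op": "apply_moves", "data": {
  "commands": [
    [[0,-0.007,0,0,0,0,-1],[0,-0.007,0,0,0,0,-1],[0,-0.007,0,0,0,0,-1]]
  ]
}}

```text
clock: 9.62
position: [0.5169, -0.0804, 0.1086]
orientation: [0.001, 0.723, 0.691, 0.001]
contact_force: [8.8, -1.1, -6.9]
width: 0.174
grasp_force: 78.1
```

Contact with the stop pin at about 17 mm. I'm easing off and centring the height, then pulling out.

Request:
{"op": "apply_moves", "data": {
  "commands": [
    [[0,0.012,-0.012,0,0,0,-1],[0,0.012,-0.012,0,0,0,-1],[0,0.012,-0.012,0,0,0,-1]]
  ]
}}

```text
clock: 9.87
position: [0.5171, -0.0805, 0.1096]
orientation: [0.0, 0.723, 0.691, 0.0]
contact_force: [2.9, 0.4, -5.1]
width: 0.174
grasp_force: 78.7
```

Request:
{"op": "apply_moves", "data": {
  "commands": [
    [[0.02,0,0,0,0,0,-1],[0.04,0,0,0,0,0,-1],[0.06,0,0,0,0,0,-1],[0.08,0,0,0,0,0,-1]]
  ]
}}

```text
clock: 10.2
position: [0.5169, -0.0722, 0.1093]
orientation: [-0.001, 0.723, 0.691, -0.0]
contact_force: [0.6, -0.3, -4.1]
width: 0.174
grasp_force: 78.8
```

Request:
{"op": "apply_moves", "data": {
  "commands": [
    [[0.03,0,0,0,0,0,-1],[0.06,0,0,0,0,0,-1],[0.09,0,0,0,0,0,-1]]
  ]
}}

```text
clock: 10.45
position: [0.5176, -0.0631, 0.1094]
orientation: [-0.0, 0.723, 0.691, -0.0]
contact_force: [0.3, 0.9, -4.5]
width: 0.179
grasp_force: 78.8
```

Request:
{"op": "apply_moves", "data": {
  "commands": [
    [[0.1,0,0,0,0,0,-1],[0.2,0,0,0,0,0,-1],[0.3,0,-0.1,0,0,0,-1],[0.35,0,-0.4,0,0,0,-1],[0.35,0,-0.7,0,0,0,-1],[0.35,0,-1,0,0,0,-1],[0.35,0,-1,0,0,0,-1],[0.35,0,-1,0,0,0,-1]]
  ]
}}

```text
clock: 11.12
position: [0.5202, -0.0278, 0.2119]
orientation: [0.002, 0.722, 0.691, 0.002]
contact_force: [-0.2, 0.7, -6.2]
width: 0.172
grasp_force: 79.0
```

Run:
```python
from h import *
np.set_printoptions(precision=4,suppress=True)
s=st();print(s['clock'],s['position'],s['orientation'],s['contact_force'])
a=snap('top')
m=r.cut_out('sheet','top')
for l in m[:2]:
    c=max(cv2.findContours(l['pixels'].astype(np.uint8),0,2)[0],key=cv2.contourArea)
    q=cv2.minAreaRect(c);print(l['score'],q,[onz('top',v,.003) for v in cv2.boxPoints(q)],onz('top',q[0],.003))
```

```text
11.1167 [ 0.5202 -0.0278  0.2119] [0.0019 0.7225 0.6914 0.0016] [-0.1979  0.6768 -6.2047]
0.58 ((202.944091796875, 245.27352905273438), (68.79676818847656, 83.13900756835938), 85.60128784179688) [array([0.4817, 0.4312, 0.003 ]), array([0.5067, 0.1868, 0.003 ]), array([0.3076, 0.1654, 0.003 ]), array([0.2835, 0.4033, 0.003 ])] [0.3935 0.2966 0.003 ]
0.31 ((181.70269775390625, 150.28378295898438), (22.851457595825195, 48.0045051574707), 9.462322235107422) [array([0.6096, 0.4164, 0.003 ]), array([0.7586, 0.4012, 0.003 ]), array([0.7482, 0.3315, 0.003 ]), array([0.5996, 0.348 , 0.003 ])] [0.6783 0.3743 0.003 ]
```

Request:
{"op": "apply_moves", "data": {
  "commands": [
    [[0.3,-0.13,0,0,0,0,-1],[0.6,-0.25,0,0,0,0,-1],[0.847,-0.356,0,0,0,0,-1],[0.847,-0.356,0,0,0,0,-1]]
  ]
}}

```text
clock: 11.55
position: [0.4853, 0.0614, 0.2072]
orientation: [-0.002, 0.721, 0.692, -0.001]
contact_force: [0.9, -0.6, -4.0]
width: 0.178
grasp_force: 79.3
```

Request:
{"op": "apply_moves", "data": {
  "commands": [
    [[0.3,-0.13,0,0,0,0,-1],[0.6,-0.25,0,0,0,0,-1],[0.847,-0.356,0,0,0,0,-1],[0.847,-0.356,0,0,0,0,-1]]
  ]
}}

```text
clock: 11.88
position: [0.4535, 0.1473, 0.2075]
orientation: [-0.002, 0.721, 0.693, -0.001]
contact_force: [0.3, 0.8, -5.0]
width: 0.177
grasp_force: 79.3
```

Request:
{"op": "apply_moves", "data": {
  "commands": [
    [[0.3,-0.13,0,0,0,0,-1],[0.6,-0.25,0,0,0,0,-1],[0.847,-0.356,0,0,0,0,-1],[0.847,-0.356,0,0,0,0,-1]]
  ]
}}

```text
clock: 12.22
position: [0.4218, 0.2332, 0.2076]
orientation: [-0.001, 0.721, 0.693, -0.001]
contact_force: [0.7, -0.1, -3.4]
width: 0.174
grasp_force: 79.4
```

Request:
{"op": "apply_moves", "data": {
  "commands": [
    [[0.3,-0.13,0,0,0,-0.02,-1],[0.6,-0.25,0,0,0,-0.04,-1],[0.847,-0.356,0,0,0,-0.047,-1],[0.847,-0.356,0,0,0,-0.047,-1],[0.847,-0.356,0,0,0,-0.047,-1],[0.847,-0.356,0,0,0,-0.047,-1]]
  ]
}}

```text
clock: 12.72
position: [0.3921, 0.3156, 0.2081]
orientation: [0.0, 0.67, 0.742, -0.001]
contact_force: [0.3, -0.4, -4.1]
width: 0.179
grasp_force: 79.4
```

Request:
{"op": "apply_moves", "data": {
  "commands": [
    [[0,0,0.3,0,0,0,-1],[0,0,0.6,0,0,0,-1],[0,0,0.8,0,0,0,-1],[0,0,0.9,0,0,0,-1],[0,0,0.9,0,0,0,-1],[0,0,0.9,0,0,0,-1]]
  ]
}}

```text
clock: 13.22
position: [0.3927, 0.3158, 0.1199]
orientation: [0.0, 0.67, 0.742, 0.0]
contact_force: [0.7, 0.1, -5.2]
width: 0.176
grasp_force: 79.3
```

Run:
```python
from h import *
np.set_printoptions(precision=4,suppress=True)
s=st();print(s['clock'],s['position'],s['orientation'],s['contact_force'])
a=snap('top');b=snap('scene')
o=[np.vstack([cv2.resize(a[130:330,110:310],(400,400),interpolation=2)]),cv2.resize(b[100:250,240:390],(400,400),interpolation=2)]
cv2.imwrite('pics/f.png',cv2.cvtColor(np.hstack(o),cv2.COLOR_RGB2BGR))
```

```text
13.2167 [0.3927 0.3158 0.1199] [0.0001 0.6702 0.7422 0.    ] [ 0.6869  0.0798 -5.2334]
```

View pics/f.png

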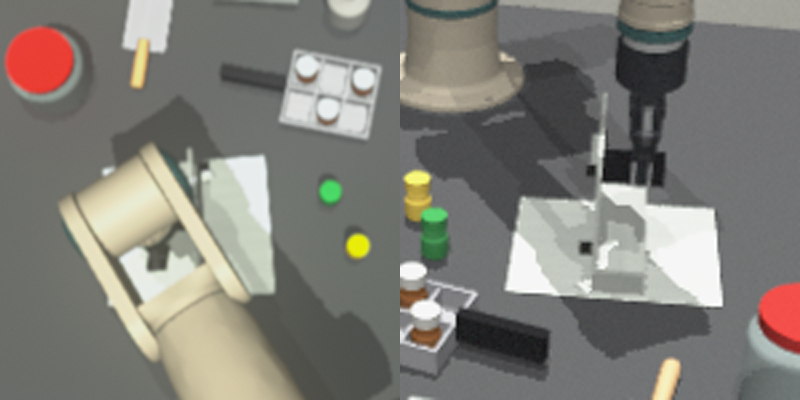

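The crops show the cover hanging upright over the sheet, clear of the tray. I'm lowering it gently.

Request:
{"op": "apply_moves", "data": {
  "commands": [
    [[0,0,0.08,0,0,0,-1],[0,0,0.15,0,0,0,-1],[0,0,0.2,0,0,0,-1],[0,0,0.24,0,0,0,-1],[0,0,0.255,0,0,0,-1],[0,0,0.255,0,0,0,-1]]
  ]
}}

```text
clock: 13.82
position: [0.392, 0.3161, 0.0933]
orientation: [-0.0, 0.67, 0.743, -0.001]
contact_force: [0.5, 0.4, -3.5]
width: 0.179
grasp_force: 79.4
```

Request:
{"op": "apply_moves", "data": {
  "commands": [
    [[0,0,0.015,0,0,0,-1],[0,0,0.015,0,0,0,-1]]
  ]
}}

```text
clock: 13.98
position: [0.3923, 0.3163, 0.0925]
orientation: [0.0, 0.67, 0.743, 0.0]
contact_force: [-0.7, -0.9, -5.3]
width: 0.177
grasp_force: 79.4
```

Request:
{"op": "apply_moves", "data": {
  "commands": [
    [[0,0,0.01,0,0,0,-1],[0,0,0.01,0,0,0,-1]]
  ]
}}

```text
clock: 14.15
position: [0.3924, 0.3165, 0.0922]
orientation: [0.0, 0.67, 0.743, 0.0]
contact_force: [-1.4, -0.5, -0.5]
width: 0.174
grasp_force: 80.2
```

Touching down. I'm pressing slightly, releasing and rising.

Request:
{"op": "apply_moves", "data": {
  "commands": [
    [[0,0,0.007,0,0,0,-1],[0,0,0.007,0,0,0,-1]]
  ]
}}

```text
clock: 14.32
position: [0.3924, 0.3165, 0.0922]
orientation: [0.0, 0.67, 0.743, 0.0]
contact_force: [-4.8, -3.0, 6.5]
width: 0.179
grasp_force: 81.1
```

Request:
{"op": "apply_moves", "data": {
  "commands": [
    [[0,0,0,0,0,0,0.2],[0,0,0,0,0,0,0.2],[0,0,0,0,0,0,0.2],[0,0,0,0,0,0,0.2],[0,0,0,0,0,0,0.2],[0,0,0,0,0,0,0.2],[0,0,0,0,0,0,0.2],[0,0,0,0,0,0,0.2],[0,0,0,0,0,0,0.2]]
  ]
}}

```text
clock: 15.07
position: [0.3922, 0.3162, 0.0907]
orientation: [0.0, 0.67, 0.743, -0.0]
contact_force: [0.2, 0.0, -1.2]
width: 0.595
grasp_force: 0.0
```

Request:
{"op": "apply_moves", "data": {
  "commands": [
    [[0,0,-0.2,0,0,0,0.2],[0,0,-0.5,0,0,0,0.2],[0,0,-0.9,0,0,0,0.2],[0,0,-1,0,0,0,0.2],[0,0,-1,0,0,0,0.2],[0,0,-1,0,0,0,0.2]]
  ]
}}

```text
clock: 15.57
position: [0.3924, 0.3164, 0.191]
orientation: [0.0, 0.67, 0.743, 0.001]
contact_force: [0.3, 0.8, -0.8]
width: 0.603
grasp_force: 0.0
```

Run:
```python
from h import *
np.set_printoptions(precision=4,suppress=True)
s=st();print(s['clock'],s['position'],s['orientation'],s['contact_force'])
snap('wrist');snap('scene')
for c in('wrist','scene'):
  for n,z in {'cover_grip':.084,'cover_foot':.003,'cover':.003}.items():
    for l in r.landmark_of(n,c)[:1]: print(n,c,round(l['score'],2),np.round(l['xy'],1),onz(c,l['xy'],z))
```

```text
15.5667 [0.3924 0.3164 0.191 ] [0.0002 0.6698 0.7425 0.0006] [ 0.2685  0.8081 -0.806 ]
cover_grip wrist 0.91 [257.5 195. ] [0.3934 0.3173 0.084 ]
cover_foot wrist 0.8 [259.1 185.3] [0.397  0.2996 0.003 ]
cover wrist 0.8 [254.  214.6] [0.3953 0.2682 0.003 ]
cover_grip scene 0.66 [330.2 167.5] [0.3767 0.319  0.084 ]
cover scene 0.61 [311.4 190.8] [0.397  0.2685 0.003 ]
```

Request:
{"op": "apply_moves", "data": {
  "commands": [
    [[0,0,-0.3,0,0,0.04,1],[0,0,-0.6,0,0,0.077,1],[0,0,-0.6,0,0,0.077,1],[0,0,-0.6,0,0,0.077,1]]
  ]
}}

```text
clock: 16.3
position: [0.3928, 0.3167, 0.2526]
orientation: [0.0, 0.754, 0.657, 0.002]
contact_force: [1.1, -0.1, -0.4]
width: 0.997
grasp_force: 0.0
```

Request:
{"op": "apply_moves", "data": {
  "commands": [
    [[-0.211,0.797,0,0,0,0,1],[-0.211,0.797,0,0,0,0,1],[-0.211,0.797,0,0,0,0,1]]
  ]
}}

```text
clock: 16.55
position: [0.4719, 0.2813, 0.2479]
orientation: [0.001, 0.755, 0.655, -0.002]
contact_force: [1.1, 0.7, -0.3]
width: 1.0
grasp_force: 0.0
```

Request:
{"op": "apply_moves", "data": {
  "commands": [
    [[-0.211,0.797,0,0,0,0,1],[-0.211,0.797,0,0,0,0,1],[-0.211,0.797,0,0,0,0,1]]
  ]
}}

```text
clock: 16.8
position: [0.5479, 0.2489, 0.2464]
orientation: [-0.0, 0.756, 0.655, -0.003]
contact_force: [0.2, 0.8, -1.4]
width: 1.002
grasp_force: 0.0
```

Request:
{"op": "apply_moves", "data": {
  "commands": [
    [[-0.211,0.797,0,0,0,0,1],[-0.211,0.797,0,0,0,0,1],[-0.211,0.797,0,0,0,0,1],[-0.211,0.797,0,0,0,0,1],[-0.211,0.797,0,0,0,0,1]]
  ]
}}

```text
clock: 17.22
position: [0.6198, 0.2205, 0.2493]
orientation: [-0.001, 0.754, 0.656, -0.001]
contact_force: [-0.3, 0.8, -0.3]
width: 0.999
grasp_force: 0.0
```

Run:
```python
from h import *
import pickle
np.set_printoptions(precision=4,suppress=True)
s=st();print(s['clock'],s['position'],s['orientation'])
p=r.camera_params('wrist');snap('wrist','g.png');pickle.dump(p,open('pg.pkl','wb'))
for n,z in {'tray_center':.015,'tray_grip':.028,'jar_a':.003}.items():
    for l in r.landmark_of(n,'wrist')[:3]: print(n,round(l['score'],2),np.round(l['xy'],1),onz('wrist',l['xy'],z,p))
l=r.cut_out('tray_center','wrist')[0]
c=max(cv2.findContours(l['pixels'].astype(np.uint8),0,2)[0],key=cv2.contourArea);print(l['score'],l['bbox'])
```

```text
17.2167 [0.6198 0.2205 0.2493] [-0.0006  0.7544  0.6565 -0.0011]
tray_center 0.71 [252.7 264.7] [0.598  0.0881 0.015 ]
tray_center 0.42 [365.2 346.4] [ 0.7314 -0.0577  0.015 ]
tray_grip 0.91 [256.5 147.5] [0.6231 0.2348 0.028 ]
jar_a 0.97 [277.1 233.1] [0.633  0.1208 0.003 ]
jar_a 0.6 [231.7 260.9] [0.5711 0.09   0.003 ]
jar_a 0.59 [273.5 288.1] [0.6189 0.0426 0.003 ]
0.62 [207.5, 129.8, 97.7, 187.9]
```

View pics/g.png

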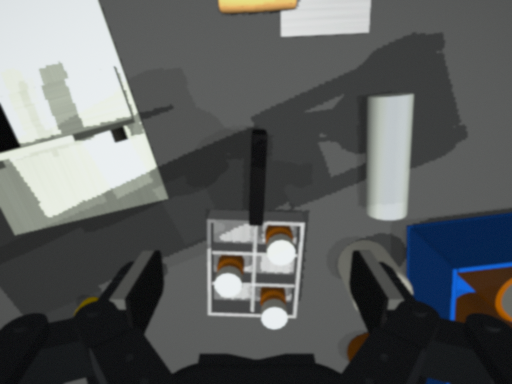

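The picture shows the tray with its three white-capped jars at (281,250), (230,282) and (274,316). The handle fin runs (260,130)–(256,222). Bottle and core tube are well to the right. I'll compute the tray heading and grip point, and the bay geometry from the first close picture.

Run:
```python
from h import *
import pickle
np.set_printoptions(precision=4,suppress=True)
p=pickle.load(open('pg.pkl','rb'))
g=cv2.cvtColor(cv2.imread('pics/g.png'),cv2.COLOR_BGR2GRAY).astype(float)
W=[]
for rr in range(138,212,6):
    k=np.where(g[rr,240:280]<45)[0]+240
    if len(k)<8: continue
    w=onz('wrist',((k.min()+k.max()+1)/2,rr+.5),.045,p);W.append(w[:2]);
W=np.array(W);c=np.polyfit(W[:,1],W[:,0],1)
print(len(W),'heading deg of -x:',90-np.degrees(np.arctan(c[0])),'x at y .2,.23',np.polyval(c,[.2,.23]))
col=g[100:240,260];d=np.diff(col);print('fin end row',100+d[:60].argmin(), onz('wrist',(260,101+d[:60].argmin()),.045,p))
# rim corners
for q in ((209,219),(307,222),(209,317),(298,319)): print(onz('wrist',q,.03,p)[:2])
# dryer bay: cover pose at start and d
import json
th=np.radians(-2.63); ey=np.array([np.cos(th),np.sin(th)]);out=np.array([-np.sin(th),np.cos(th)])
pd=pickle.load(open('pd.pkl','rb'))
H=[]
for q in ((176,258),(328,258)): H.append(onz('wrist',q,.129,pd)[:2])
H=np.array(H);print('heads',H,'along ey',H@ey,'out',H@out)
for c_ in('scene','top'):pass
M=[]
for n,z in {'machine':0,'strip_mid':.118,'bay_back':0}.items():
    for c_ in('scene','top'):
        if n=='machine' or 1:
            snap(c_)
            l=r.landmark_of(n,c_)[:1]
            for v in l:
                w=onz(c_,v['xy'],z);print(n,c_,round(v['score'],2),w,'ey',w[:2]@ey,'out',w[:2]@out)
for c_ in ('top',):
  l=r.cut_out('machine',c_)[0];print(l['score'],l['bbox'])
im=r.snapshot('top') if False else None
b=snap('scene');t=snap('top')
o=np.hstack([cv2.resize(b[120:270,80:230],(400,400),interpolation=2),cv2.resize(t[120:270,320:470],(400,400),interpolation=2)])
cv2.imwrite('pics/k.png',cv2.cvtColor(o,cv2.COLOR_RGB2BGR));cv2.imwrite('pics/top2.png',cv2.cvtColor(t,cv2.COLOR_RGB2BGR));cv2.imwrite('pics/scene2.png',cv2.cvtColor(b,cv2.COLOR_RGB2BGR))
```

```text
13 heading deg of -x: 82.48693204811984 x at y .2,.23 [0.6178 0.6217]
fin end row 128 [0.6296 0.2558 0.045 ]
[0.5589 0.1619]
[0.6681 0.1431]
[0.5345 0.0305]
[0.645  0.0122]
heads [[ 0.4849 -0.1054]
 [ 0.5811 -0.1097]] along ey [0.4892 0.5855] out [-0.083  -0.0829]
machine scene 0.77 [ 0.5158 -0.1457  0.    ] ey 0.5219882397147484 out -0.12185844607361661
machine top 0.63 [ 0.534  -0.1469  0.    ] ey 0.5401937616317496 out -0.1222660741634914
strip_mid scene 0.63 [ 0.5259 -0.1551  0.118 ] ey 0.5324876005841928 out -0.13075622891382221
strip_mid top 0.68 [ 0.529  -0.1418  0.118 ] ey 0.5349153953769072 out -0.11739096727393754
0.75 [348.4, 151.8, 91.1, 101.6]
```

View pics/k.png

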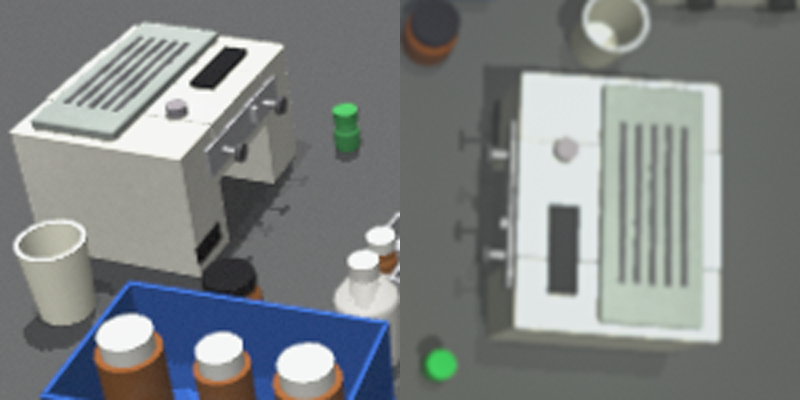

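The crops show the dryer with the bay open and both screws and the stop strip clear. I'll get bay centre and tray heading more precisely from the saved pictures.

Run:
```python
from h import *
import pickle
np.set_printoptions(precision=4,suppress=True)
p=pickle.load(open('pg.pkl','rb'));pc=pickle.load(open('pc.pkl','rb'))
I=cv2.imread('pics/g.png');g=cv2.cvtColor(I,cv2.COLOR_BGR2GRAY)
for rr in (140,155,170,185,200,210):
    print(rr,' '.join(map(str,g[rr,244:272])))
for rr in (225,235,245,265,275,285,300): print(rr,'L',' '.join(map(str,g[rr,203:216])),'R',' '.join(map(str,g[rr,292:312])))
c=cv2.cvtColor(cv2.imread('pics/c.png'),cv2.COLOR_BGR2GRAY)
for rr in (256,260,264,268,272,276): 
    print(rr,'L',' '.join(map(str,c[rr,104:122])),'R',' '.join(map(str,c[rr,394:418])))
for cc in (115,125,390,398,402): print('col',cc,' '.join(map(str,c[244:272,cc])))
```

```text
140 45 44 46 46 45 44 40 30 24 22 23 25 22 23 22 22 18 14 17 21 22 21 26 37 48 52 54 56
155 46 44 46 45 44 42 35 27 17 18 17 15 17 19 19 18 17 15 16 13 17 20 34 44 49 53 55 55
170 48 46 45 47 43 42 33 24 23 20 22 24 24 21 23 23 24 24 25 23 27 34 46 54 56 57 57 56
185 46 45 44 44 43 36 29 23 22 24 23 24 23 21 23 23 24 25 25 24 31 42 52 56 57 58 55 56
200 45 46 45 44 40 33 25 22 19 23 22 20 21 23 21 21 22 22 23 27 40 50 56 55 55 55 56 56
210 59 60 56 52 46 30 20 20 22 21 20 21 20 22 21 23 17 24 26 36 47 54 57 57 54 51 52 52
225 L 63 62 65 85 115 135 138 120 90 80 104 130 140 R 177 175 174 172 172 172 174 184 199 211 212 196 158 106 74 78 88 93 95 96
235 L 62 62 67 85 114 135 137 120 88 76 95 115 125 R 81 101 109 104 88 71 74 113 164 199 198 164 109 74 77 89 94 96 95 94
245 L 88 87 87 93 106 121 122 108 83 69 69 71 71 R 192 144 105 88 84 95 131 176 204 205 172 116 76 79 89 94 94 95 95 94
265 L 93 95 98 121 162 197 205 178 126 87 99 120 122 R 181 159 123 98 116 161 196 201 173 120 78 76 88 94 94 96 95 94 94 95
275 L 95 94 95 111 155 195 203 178 128 82 71 74 84 R 76 76 84 112 157 195 202 
[... 1034 characters left out ...]
 96 95 96 97 95 97 96 97
276 L 93 94 93 94 93 98 124 175 218 220 192 146 88 40 25 21 22 22 R 24 29 66 123 180 218 231 230 213 168 124 102 99 97 97 97 96 96 96 96 95 95 95 96
col 115 94 95 92 91 90 95 115 155 195 219 230 235 236 237 237 237 237 237 237 237 237 237 237 237 237 237 236 236
col 125 91 91 90 91 91 90 105 139 180 210 227 233 236 236 237 236 237 237 235 227 200 139 77 34 20 19 20 20
col 390 92 92 90 91 90 91 91 90 90 90 91 89 89 90 91 90 95 116 161 202 222 218 182 121 62 31 20 17
col 398 93 94 94 95 94 94 94 94 91 86 86 87 88 90 91 91 93 108 146 190 221 233 236 237 237 237 237 237
col 402 93 94 94 93 94 94 94 94 90 87 84 83 84 84 84 84 84 100 135 181 217 229 234 235 235 235 234 232
```

Run:
```python
from h import *
import pickle
np.set_printoptions(precision=4,suppress=True)
p=pickle.load(open('pg.pkl','rb'));pc=pickle.load(open('pc.pkl','rb'))
f=lambda q,z,P:onz('wrist',q,z,P)[:2]
L=[f((208.9,225.5),.03,p),f((209.1,300.5),.03,p)];R=[f((302.3,225.5),.03,p),f((296,300.5),.03,p)]
for a,b in (L,R): v=a-b;print('tray side heading',np.degrees(np.arctan2(v[1],v[0])))
print('width',np.linalg.norm(L[0]-R[0]),'mid line',(L[0]+R[0])/2,(L[1]+R[1])/2)
F=[f((258.8,140.5),.045,p),f((256.1,210.5),.045,p)];v=F[0]-F[1];print('fin',F,np.degrees(np.arctan2(v[1],v[0])))
A=f((109.5,251.2),.155,pc);B=f((404.7,262.5),.155,pc)
print('dryer',A,B,np.linalg.norm(A-B),(A+B)/2,np.degrees(np.arctan2(*(B-A)[::-1])))
th=np.arctan2(*(B-A)[::-1]);ex=np.array([np.sin(th),-np.cos(th)]);print('home tray grip',(A+B)/2+ex*(.065-.145),'home ctr',(A+B)/2+ex*.065)
```

```text
tray side heading 79.62383219014126
tray side heading 80.19498408753815
width 0.10609582478424462 mid line [0.6099 0.1468] [0.5922 0.0473]
fin [array([0.6268, 0.2447]), array([0.6138, 0.1708])] 80.01495577621782
dryer [ 0.4031 -0.1395] [ 0.6593 -0.1507] 0.25642269213909386 [ 0.5312 -0.1451] -2.4967440640961005
home tray grip [ 0.5347 -0.0652] home ctr [ 0.5284 -0.21  ]
```

Request:
{"op": "apply_moves", "data": {
  "commands": [
    [[0.15,0.03,0.4,0,0,0.0116,1],[0.15,0.03,0.8,0,0,0.0116,1],[0.15,0.03,0.95,0,0,0.0116,1],[0.15,0.03,0.95,0,0,0.0116,1]]
  ]
}}

```text
clock: 18.55
position: [0.623, 0.2343, 0.1493]
orientation: [-0.002, 0.766, 0.643, -0.005]
contact_force: [-0.4, -0.6, 0.3]
width: 1.0
grasp_force: 0.0
```

Request:
{"op": "apply_moves", "data": {
  "commands": [
    [[0,0,0.4,0,0,0,1],[0,0,0.75,0,0,0,1],[0,0,0.9,0,0,0,1],[0,0,0.9,0,0,0,1],[0,0,0.9,0,0,0,1]]
  ]
}}

```text
clock: 18.97
position: [0.6259, 0.235, 0.0673]
orientation: [0.0, 0.766, 0.642, 0.001]
contact_force: [-0.1, 0.8, 0.5]
width: 0.997
grasp_force: 0.0
```

Run:
```python
from h import *
np.set_printoptions(precision=4,suppress=True)
s=st();print(s['clock'],s['position'],s['orientation'],np.degrees(2*np.arctan2(s['orientation'][2],s['orientation'][1])))
p=r.camera_params('wrist');im=snap('wrist','m.png');g=cv2.cvtColor(im,cv2.COLOR_RGB2GRAY)
for n,z in {'tray_grip':.028}.items():
    for l in r.landmark_of(n,'wrist')[:1]: print(n,round(l['score'],2),np.round(l['xy'],1),onz('wrist',l['xy'],z,p))
for rr in (100,140,180,220,260):
    k=np.where(g[rr,215:300]<35)[0]+215; print(rr,k.min() if len(k) else 0,k.max() if len(k) else 0,[onz('wrist',((k.min()+k.max()+1)/2,rr),.045,p)[:2]] if len(k) else '')
```

```text
18.9667 [0.6259 0.235  0.0673] [0.0003 0.7664 0.6424 0.0006] 79.94086791239688
tray_grip 0.61 [250.8 241.2] [0.6242 0.2334 0.028 ]
100 0 0 
140 0 0 
180 0 0 
220 237 267 [array([0.6288, 0.2526])]
260 237 267 [array([0.625 , 0.2317])]
```

Request:
{"op": "apply_moves", "data": {
  "commands": [
    [[0,0,0.2,0,0,0,1],[0,0,0.3,0,0,0,1],[0,0,0.3,0,0,0,1],[0,0,0.3,0,0,0,1]]
  ]
}}

```text
clock: 19.4
position: [0.6254, 0.2349, 0.0363]
orientation: [0.0, 0.766, 0.642, -0.0]
contact_force: [0.4, 0.4, -0.1]
width: 0.996
grasp_force: 0.0
```

Request:
{"op": "apply_moves", "data": {
  "commands": [
    [[0,0,0,0,0,0,-1],[0,0,0,0,0,0,-1],[0,0,0,0,0,0,-1],[0,0,0,0,0,0,-1],[0,0,0,0,0,0,-1],[0,0,0,0,0,0,-1],[0,0,0,0,0,0,-1],[0,0,0,0,0,0,-1],[0,0,0,0,0,0,-1],[0,0,0,0,0,0,-1]]
  ],
  "squeeze": 50
}}

```text
clock: 20.23
position: [0.6252, 0.235, 0.036]
orientation: [-0.0, 0.766, 0.642, -0.0]
contact_force: [-3.2, 0.7, 4.2]
width: 0.179
grasp_force: 50.1
```

Request:
{"op": "apply_moves", "data": {
  "commands": [
    [[-0.05,-0.02,0,0,0,0,-1],[-0.15,-0.05,0,0,0,0,-1],[-0.25,-0.09,0,0,0,0,-1],[-0.35,-0.12,0,0,0,0,-1],[-0.45,-0.16,0,0,0,0,-1],[-0.55,-0.19,0,0,0,0,-1],[-0.65,-0.23,0,0,0,0,-1],[-0.75,-0.26,0,0,0,0,-1],[-0.813,-0.282,0,0,0,0,-1]]
  ]
}}

```text
clock: 20.98
position: [0.5833, 0.1591, 0.0361]
orientation: [0.0, 0.766, 0.643, 0.001]
contact_force: [2.2, 3.0, 1.3]
width: 0.18
grasp_force: 49.4
```

Request:
{"op": "apply_moves", "data": {
  "commands": [
    [[-0.1,-0.03,0,0,0,-0.004,-1],[-0.2,-0.07,0,0,0,-0.008,-1],[-0.3,-0.1,0,0,0,-0.012,-1],[-0.4,-0.14,0,0,0,-0.016,-1],[-0.5,-0.17,0,0,0,-0.021,-1],[-0.6,-0.21,0,0,0,-0.027,-1],[-0.7,-0.24,0,0,0,-0.033,-1],[-0.78,-0.27,0,0,0,-0.038,-1],[-0.813,-0.282,0,0,0,-0.0414,-1],[-0.813,-0.282,0,0,0,-0.0414,-1],[-0.813,-0.282,0,0,0,-0.0414,-1]]
  ]
}}

```text
clock: 21.9
position: [0.5412, 0.084, 0.0358]
orientation: [0.0, 0.723, 0.691, -0.001]
contact_force: [-1.6, -1.3, 3.7]
width: 0.18
grasp_force: 49.8
```

Run:
```python
from h import *
np.set_printoptions(precision=4,suppress=True)
s=st();print(s['clock'],s['position'],s['contact_force'],s['ft_torque'],np.degrees(2*np.arctan2(s['orientation'][2],s['orientation'][1])))
t=snap('top','top3.png');w=snap('wrist')
o=np.hstack([cv2.resize(t[120:270,300:450],(400,400),interpolation=2),cv2.resize(w,(400,300))[:,:] if 0 else np.pad(cv2.resize(w,(400,300)),((0,100),(0,0),(0,0)))])
cv2.imwrite('pics/n.png',cv2.cvtColor(o,cv2.COLOR_RGB2BGR))
p=r.camera_params('wrist')
print('mouth px in wrist',[proj('wrist',X) for X in ((.5312-.059,-.1425,.0),(.5312+.059,-.1477,0))])
```

```text
21.9 [0.5412 0.084  0.0358] [-1.5789 -1.2843  3.6872] [-0.3755  0.2683 -0.0053] 87.36239478689905
mouth px in wrist [array([175.8359, 517.5058]), array([333.9673, 517.406 ])]
```

View pics/n.png

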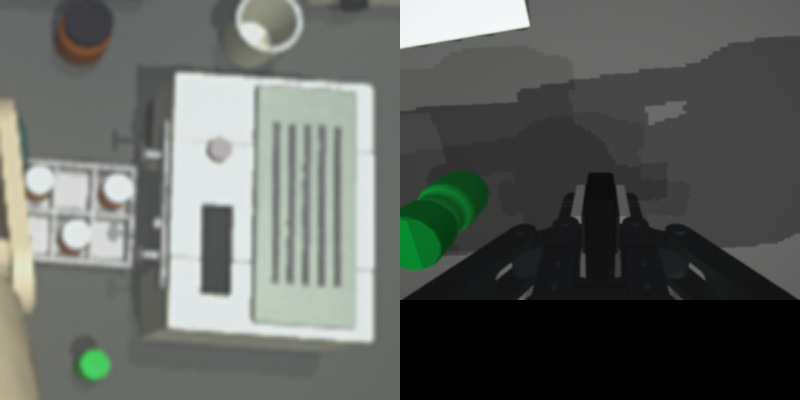

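The top crop shows the tray's leading edge at (137,165)–(132,267), in front of the dryer, square, with all three jars standing. I'll check the lateral alignment numerically.

Run:
```python
from h import *
np.set_printoptions(precision=4,suppress=True)
g=cv2.cvtColor(cv2.imread('pics/top3.png'),cv2.COLOR_BGR2GRAY)
for cc in (368,374,380): print(cc,'T',g[142:154,cc],'B',g[238:252,cc])
for cc in (336,340,344,347): print(cc,'T',g[176:188,cc],'B',g[212:226,cc])
def ed(cc,a,b,s):
    d=s*np.gradient(g[a:b,cc].astype(float));d[d<0]=0;k=d.argmax();w=slice(max(k-2,0),k+3);return a+.5+(d[w]*np.arange(a,b)[w]).sum()/d[w].sum()-a
th=np.radians(-2.55);ey=np.array([np.cos(th),np.sin(th)])
for cc in (368,371,374,377,380):
    T=onz('top',(cc+.5,ed(cc,142,154,1)),.155)[:2];B=onz('top',(cc+.5,ed(cc,238,252,-1)),.155)[:2];print('dryer',T@ey,B@ey,(T+B)@ey/2)
for cc in (336,340,344,347):
    T=onz('top',(cc+.5,ed(cc,176,184,1)),.03)[:2];B=onz('top',(cc+.5,ed(cc,216,224,-1)),.03)[:2];print('tray',T@ey,B@ey,(T+B)@ey/2)
print('grip ey',np.array([.5412,.084])@ey, 'mouth wrist est', np.array([.5312,-.1451])@ey)
```

```text
368 T [106 104  96  87 117 180 226 231 230 229 229 229] B [228 228 229 227 218 179 137 121 121 117 107  97  96  97]
374 T [106 107 104  97 114 173 223 229 229 228 228 228] B [228 228 228 229 226 201 147 120 120 121 112 100  96  97]
380 T [100 100  99  91  91 130 190 226 229 229 228 228] B [228 228 228 229 227 211 165 129 121 120 116 105  96  95]
336 T [108 109 108 105 117 152 174 163 148 154 164 172] B [216 217 217 210 194 187 179 147 111 101 104 109 110 110]
340 T [109 109 109 107 111 137 163 151 117 127 172 207] B [216 215 216 214 199 185 183 162 122 100 104 108 106 105]
344 T [105 108 108 108 110 129 160 165 153 187 225 230] B [218 217 218 215 198 179 184 175 132  99  99 104 107 109]
347 T [109 109 109 109 109 125 157 167 141 142 186 220] B [127 128 133 137 136 145 164 168 137 108 101 104 105 107]
dryer 0.6640737952756421 0.4041270599030718 0.534100427589357
dryer 0.6644109417707237 0.40353132192978575 0.5339711318502548
dryer 0.6647067519886887 0.4041566136922227 0.5344316828404558
dryer 0.6639528286364328 0.4045928185263188 0.5342728235813757
dryer 0.6641093025024145 0.4043660443408961 0.5342376734216553
tray 0.59177135352236 0.4787434871843864 0.5352574203533732
tray 0.591876257919493 0.47804491893773593 0.5349605884286145
tray 0.591284091300796 0.4777382805276146 0.5345111859142052
tray 0.5910945698929371 0.47747010658157896 0.5342823382372581
grip ey 0.5369268296212142 mouth wrist est 0.5371296668544913
```

Lateral offset is under 1 mm, so I'm pushing in slowly and watching the force.

Request:
{"op": "apply_moves", "data": {
  "commands": [
    [[-0.05,0,0,0,0,0,-1],[-0.1,0,0,0,0,0,-1],[-0.16,0,0,0,0,0,-1],[-0.22,0,0,0,0,0,-1],[-0.28,0,0,0,0,0,-1],[-0.34,0,0,0,0,0,-1],[-0.4,0,0,0,0,0,-1],[-0.4,0,0,0,0,0,-1]]
  ]
}}

```text
clock: 22.67
position: [0.54, 0.0448, 0.0361]
orientation: [0.0, 0.723, 0.691, 0.001]
contact_force: [0.4, 1.9, 3.3]
width: 0.179
grasp_force: 49.8
```

Request:
{"op": "apply_moves", "data": {
  "commands": [
    [[-0.05,0,0,0,0,0,-1],[-0.1,0,0,0,0,0,-1],[-0.16,0,0,0,0,0,-1],[-0.22,0,0,0,0,0,-1],[-0.28,0,0,0,0,0,-1],[-0.34,0,0,0,0,0,-1],[-0.4,0,0,0,0,0,-1],[-0.4,0,0,0,0,0,-1]]
  ]
}}

```text
clock: 23.33
position: [0.5381, 0.0048, 0.036]
orientation: [0.0, 0.723, 0.691, 0.0]
contact_force: [1.8, 1.1, 4.2]
width: 0.179
grasp_force: 49.8
```

Run:
```python
from h import *
np.set_printoptions(precision=4,suppress=True)
s=st();print(s['clock'],s['position'],s['contact_force'],s['ft_torque'])
im=snap('top','top4.png');g=cv2.cvtColor(im,cv2.COLOR_RGB2GRAY)
th=np.radians(-2.55);ey=np.array([np.cos(th),np.sin(th)]);out=np.array([-ey[1],ey[0]])
def ed(cc,a,b,s):
    d=s*np.gradient(g[a:b,cc].astype(float));d[d<0]=0;k=d.argmax();w=slice(max(k-2,0),k+3);return .5+(d[w]*np.arange(a,b)[w]).sum()/d[w].sum()
for cc in range(318,362,5):
    T=onz('top',(cc+.5,ed(cc,174,188,1)),.03)[:2];B=onz('top',(cc+.5,ed(cc,212,226,-1)),.03)[:2];print(cc,'out',T@out,T@ey,B@ey,(T+B)@ey/2)
```

```text
23.3333 [0.5381 0.0048 0.036 ] [1.8433 1.1416 4.1783] [0.2601 0.0418 0.0024]
318 out -0.009844791567230657 0.6051588861777499 0.4638486312988938 0.534503758738322
323 out -0.02448174050711735 0.6061290473847525 0.46101805126273543 0.5335735493237439
328 out -0.03909948883247867 0.607496953392311 0.4673968895081856 0.5374469214502483
333 out -0.05518041671816122 0.5719791735568157 0.4735560853123264 0.5227676294345711
338 out -0.06861057992474053 0.6028445070792567 0.4993337932350036 0.5510891501571302
343 out -0.08408936702709026 0.5796493208205464 0.47898104285373994 0.5293151818371431
348 out -0.09827217434183672 0.5919016478747738 0.47839356033374114 0.5351476041042575
353 out -0.11288302865213302 0.5920229318863542 0.49071658065968254 0.5413697562730184
358 out -0.12694187791155642 0.6104095592021671 0.48906706853874454 0.5497383138704558
```

In 60 mm with negligible force. Continuing.

Request:
{"op": "apply_moves", "data": {
  "commands": [
    [[-0.05,0,0,0,0,0,-1],[-0.1,0,0,0,0,0,-1],[-0.16,0,0,0,0,0,-1],[-0.22,0,0,0,0,0,-1],[-0.28,0,0,0,0,0,-1],[-0.35,0,0,0,0,0,-1],[-0.35,0,0,0,0,0,-1]]
  ]
}}

```text
clock: 23.97
position: [0.5365, -0.0303, 0.036]
orientation: [0.0, 0.723, 0.691, 0.0]
contact_force: [1.0, 2.1, 3.6]
width: 0.176
grasp_force: 49.8
```

Request:
{"op": "apply_moves", "data": {
  "commands": [
    [[-0.05,0,0,0,0,0,-1],[-0.1,0,0,0,0,0,-1],[-0.15,0,0,0,0,0,-1],[-0.2,0,0,0,0,0,-1],[-0.25,0,0,0,0,0,-1],[-0.29,0,0,0,0,0,-1],[-0.29,0,0,0,0,0,-1]]
  ]
}}

```text
clock: 24.55
position: [0.5352, -0.0588, 0.036]
orientation: [-0.0, 0.723, 0.691, 0.0]
contact_force: [0.3, 3.5, 5.1]
width: 0.178
grasp_force: 49.9
```

Request:
{"op": "apply_moves", "data": {
  "commands": [
    [[-0.02,0,0,0,0,0,-1],[-0.03,0,0,0,0,0,-1],[-0.04,0,0,0,0,0,-1],[-0.04,0,0,0,0,0,-1]]
  ]
}}

```text
clock: 24.88
position: [0.535, -0.0617, 0.0361]
orientation: [-0.001, 0.723, 0.691, 0.001]
contact_force: [0.7, 9.3, 6.8]
width: 0.182
grasp_force: 50.2
```

Request:
{"op": "apply_moves", "data": {
  "commands": [
    [[-0.01,0,0,0,0,0,-1],[-0.015,0,0,0,0,0,-1],[-0.015,0,0,0,0,0,-1]]
  ]
}}

```text
clock: 25.13
position: [0.535, -0.0618, 0.0361]
orientation: [-0.001, 0.722, 0.691, 0.002]
contact_force: [0.8, 15.4, 7.3]
width: 0.179
grasp_force: 50.3
```

Run:
```python
from h import *
np.set_printoptions(precision=4,suppress=True)
s=st();print(s['clock'],s['position'],s['contact_force'],s['ft_torque'])
t=snap('top');b=snap('scene')
o=np.hstack([cv2.resize(t[120:270,280:430],(400,400),interpolation=2),cv2.resize(b[120:270,100:250],(400,400),interpolation=2)])
cv2.imwrite('pics/q.png',cv2.cvtColor(o,cv2.COLOR_RGB2BGR))
```

```text
25.1333 [ 0.535  -0.0618  0.0361] [ 0.7658 15.4139  7.2748] [ 2.0797  0.0731 -0.0911]
```

View pics/q.png

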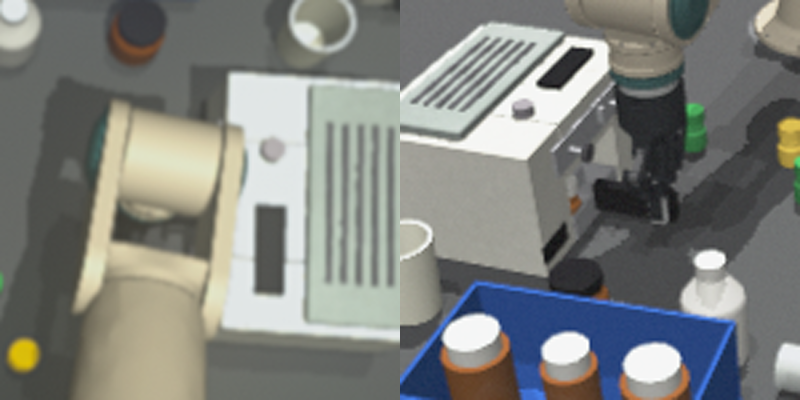

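The tray has come to a firm stop: 15 N along the push, no side force. I'm relaxing, releasing and rising to check.

Request:
{"op": "apply_moves", "data": {
  "commands": [
    [[0.014,0,0,0,0,0,-1],[0.014,0,0,0,0,0,-1]]
  ]
}}

```text
clock: 25.4
position: [0.535, -0.0617, 0.036]
orientation: [-0.0, 0.723, 0.691, 0.001]
contact_force: [0.7, 8.5, 6.5]
width: 0.176
grasp_force: 50.2
```

Request:
{"op": "apply_moves", "data": {
  "commands": [
    [[0,0,0,0,0,0,0.3],[0,0,0,0,0,0,0.3],[0,0,0,0,0,0,0.3],[0,0,0,0,0,0,0.3],[0,0,0,0,0,0,0.3],[0,0,0,0,0,0,0.3],[0,0,0,0,0,0,0.3],[0,0,0,0,0,0,0.3]]
  ]
}}

```text
clock: 26.07
position: [0.5346, -0.0634, 0.0358]
orientation: [0.0, 0.723, 0.691, -0.0]
contact_force: [-0.3, -0.3, -0.4]
width: 0.651
grasp_force: 0.0
```

Request:
{"op": "apply_moves", "data": {
  "commands": [
    [[0,0,-0.2,0,0,0,0.3],[0.1,0,-0.5,0,0,0,0.3],[0.4,0,-0.9,0,0,0,0.3],[0.8,0,-1,0,0,0,0.3],[0.8,0,-1,0,0,0,0.3],[0.8,0,-1,0,0,0,0.3]]
  ]
}}

```text
clock: 26.57
position: [0.5389, 0.0184, 0.1373]
orientation: [0.001, 0.722, 0.692, 0.001]
contact_force: [0.2, -0.3, -0.1]
width: 0.65
grasp_force: 0.0
```

Request:
{"op": "apply_moves", "data": {
  "commands": [
    [[0.3,0,-0.3,0,0,0,0.3],[0.5,0,-0.6,0,0,0,0.3],[0.5,0,-0.6,0,0,0,0.3],[0.5,0,-0.6,0,0,0,0.3]]
  ]
}}

```text
clock: 26.9
position: [0.5411, 0.0664, 0.1965]
orientation: [0.001, 0.723, 0.691, 0.001]
contact_force: [-0.0, -0.7, -1.3]
width: 0.651
grasp_force: 0.0
```

Run:
```python
from h import *
np.set_printoptions(precision=4,suppress=True)
s=st();print(s['clock'],s['position'],s['contact_force'])
p=r.camera_params('wrist');w=snap('wrist','wf.png')
for n,z in {'tray_grip':.028,'tray_center':.015,'jar_a':.003}.items():
    for l in r.landmark_of(n,'wrist')[:3]: print(n,round(l['score'],2),np.round(l['xy'],1),onz('wrist',l['xy'],z,p))
b=snap('scene');t=snap('top')
o=np.hstack([w[:,:], np.vstack([cv2.resize(b[120:264,100:300],(280,192)),cv2.resize(t[140:284,150:350],(280,192))])])
cv2.imwrite('pics/z.png',cv2.cvtColor(o,cv2.COLOR_RGB2BGR))
```

```text
26.9 [0.5411 0.0664 0.1965] [-0.0069 -0.6895 -1.3238]
tray_grip 0.77 [257.3 294.2] [ 0.5384 -0.063   0.028 ]
jar_a 0.82 [ 96.7 193.7] [0.3802 0.0461 0.003 ]
jar_a 0.74 [114.5 297.9] [ 0.3758 -0.0786  0.003 ]
jar_a 0.61 [161.5 151.4] [0.4516 0.0864 0.003 ]
```

View pics/z.png

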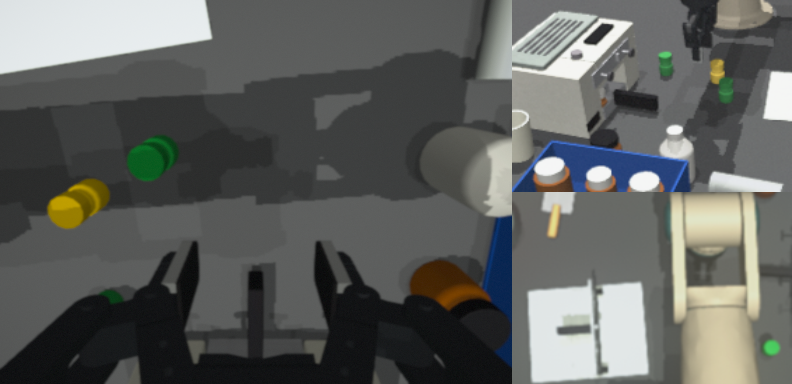

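Run:
```python
from h import *
np.set_printoptions(precision=4,suppress=True)
s=st();p=r.camera_params('wrist')
g=cv2.cvtColor(cv2.imread('pics/wf.png'),cv2.COLOR_BGR2GRAY)
for x in (.51,.56):
    for d in (-.005,0,.005): 
        y=-.1451-(x-.5312)*.0445-d; print(x,d,'rim top',proj('wrist',(x,y,.03),p),'rim foot',proj('wrist',(x,y,0),p))
for cc in (215,230,285,300): print(cc,'rows 312-352',g[312:352,cc])
k=[c for c in range(235,280) if g[300,c]<45];print('fin cols row300',min(k),max(k))
col=g[255:300,256];print('fin end',255+np.diff(col.astype(int)).argmin()+1,onz('wrist',(256,255+np.diff(col.astype(int)).argmin()+1),.045,p))
```

```text
0.51 -0.005 rim top [236.5694 355.7242] rim foot [238.0744 335.6031]
0.51 0 rim top [236.8635 359.3021] rim foot [238.3408 338.998 ]
0.51 0.005 rim top [237.1551 362.8491] rim foot [238.6052 342.3658]
0.56 -0.005 rim top [282.0529 355.7343] rim foot [280.1947 335.6058]
0.56 0 rim top [282.1506 359.3134] rim foot [280.2927 339.0018]
0.56 0.005 rim top [282.2475 362.8616] rim foot [280.3899 342.3707]
215 rows 312-352 [94 92 93 94 93 94 93 93 92 93 93 93 93 89 84 82 75 65 55 51 50 49 51 51
 51 52 54 63 69 69 70 69 70 70 70 70 72 70 70 69]
230 rows 312-352 [93 93 93 94 93 94 94 92 94 93 93 93 93 94 92 87 76 62 54 50 49 51 51 50
 48 47 54 62 67 69 67 69 69 69 70 69 69 69 70 70]
285 rows 312-352 [93 91 87 84 84 84 85 89 91 94 93 93 92 88 88 87 80 66 55 52 51 50 49 51
 50 52 58 66 69 70 70 69 71 71 70 71 70 68 68 67]
300 rows 312-352 [94 94 94 94 94 93 94 94 94 94 94 91 89 86 86 82 71 60 53 50 50 51 51 50
 50 53 56 63 68 68 67 68 68 68 69 68 69 70 68 68]
fin cols row300 248 263
fin end 265 [ 0.5371 -0.0175  0.045 ]
```

The handle-end foot line sits at row 338.4, where a fully home tray would give 339.0. That's within about 1 mm of home, so I'm handing in.

```bash
python3 -c "
from h import *
print(r.hand_in())"
```

```text
the job is handed in; nothing more can be done
None
```

The cover is off and stands released on the sheet; the tray is in the bay, about 1 mm from home by my last measurement. The jars stood upright when last seen, at the bay mouth. The job is handed in with no verdict returned; I viewed 11 pictures, one over the limit of 10.

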